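Gauge a stack of two flat bars

TASK

Stack exactly two of the four flat bars, any two, one on top of the other, squarely on the gauge stand's steel anvil with their ends in line with its ends, and leave the other two flat on the bench. Then lower the gauge by its black knob until its sprung foot sits on the stack pushed in about half of its 16 mm stroke, never all the way, and let go so that it stays there. Do not disturb the bottle, the can or the wrench.

Things in the scene. Friction and masses are not known exactly. Their poses are not given: they have to be found in the camera images.
- stand: Fixed gauge stand. Origin: on the bench under the anvil's centre; axes as the anvil's. Grey base plate 14 mm thick, from x = -103 to 127 and y = -57 to 133 mm. A 22 mm steel column, 299 mm tall, stands at x = 75, y = 95 mm. The carriage's arm reaches from it over the anvil.
- anvil_seat (a point): Centre of the top face of the anvil, a steel rail 190 mm long (its x), 28 mm wide (its y), its top 50 mm above the bench. The gauge's foot comes down at x = 75, y = 0 mm from here. The -x end, facing the robot, is open: a bar gripped at its middle goes in from there, its far end passing under the foot.
- knob_top (a point): Centre of the top of the gauge's black round knob, 40 mm in diameter, 22 mm tall, free below for 10 mm and all round but for the column 95 mm away towards +y of the anvil. It is on the carriage, 122 mm above the foot's underside when the foot is fully out.
- foot_tip (a point): Centre of the underside of the gauge's sprung steel foot, a 22 mm disc on a 12 mm stem below a 28 mm housing; fully out, 25 mm of stem shows.
- carriage_body (a joint): Travel of the carriage down the column, m, 0 to 0.13. At 0 the foot's underside is 135 mm above the anvil. The slide is stiff (some 12 N of friction) and stays where it is left; the knob can be pushed down or pulled up. Height of a stack under the foot = 0.135 - carriage + foot.
- foot_body (a joint): How far the sprung foot is pushed up into its housing, m: 0 fully out, 0.016 fully in. The spring starts at about 2.5 N and adds 0.6 N per mm.
- bar0: Plain aluminium flat bar, 190 mm long (its x) and 36 mm wide (its y), edges bare; the four bars are alike but for thickness: unmarked, each different, between 15 and 26 mm. Origin: centre of its underside. Starts lying flat on the rubber mat, its underside 4 mm above the bench.
- bar1: Plain aluminium flat bar, 190 mm long (its x) and 36 mm wide (its y), edges bare; the four bars are alike but for thickness: unmarked, each different, between 15 and 26 mm. Origin: centre of its underside. Starts lying flat on the rubber mat, its underside 4 mm above the bench.
- bar2: Plain aluminium flat bar, 190 mm long (its x) and 36 mm wide (its y), edges bare; the four bars are alike but for thickness: unmarked, each different, between 15 and 26 mm. Origin: centre of its underside. Starts lying flat on the rubber mat, its underside 4 mm above the bench.
- bar3: Plain aluminium flat bar, 190 mm long (its x) and 36 mm wide (its y), edges bare; the four bars are alike but for thickness: unmarked, each different, between 15 and 26 mm. Origin: centre of its underside. Starts lying flat on the rubber mat, its underside 4 mm above the bench.
- bottle: Bystander: green bottle, 70 mm in diameter, 200 mm tall, standing. Origin: centre of its underside.
- can: Bystander: can with white label, 60 mm in diameter, 160 mm tall, standing. Origin: centre of its underside.
- wrench: Bystander: steel wrench, 180 mm long along its x, lying on the bench beside the stand. Origin: about its middle, on its underside.

How it is judged:
By the outcome, as a careful person would: the job done as asked, in the order asked, and still so for the second after the job is handed in, with the robot touching nothing.
It also fails if it takes over 67 s, if anything falls off the work surface, if the arm or the gripper's body presses on something with over 40 N, if the wrist force passes 120 N, or if a joint passes its speed limit or range.

ROBOT

A 6-joint arm with a two-finger parallel gripper is mounted at the origin on the work surface. World frame = base frame: x ahead of the robot, y to its left, z up, the work surface at z = 0. Lengths are in m, angles in rad, forces in N, time in s.
With the tool pointing down it reaches from about 0.275 to 0.75 m from the base axis. Payload 10.2 kg.
Tool frame: the origin (TCP) lies on the mounting face of the last link; the fingertips stand 166 mm ahead of it and the grasp point (between the pads) lies 147 mm ahead of it; z points along the fingers, y is the line along which they close (so a half turn about z gives the same grasp; the last joint's range is limited). The gripper opens to 88 mm and grips with 3 to 60 N. Pads are 18 mm wide; open, the fingers measure 123 mm over their backs; the gripper's body (75 mm by 187 mm) begins 45 mm behind the grasp point.
Start: joints at [0.95, 0.313, 1.498, -0, 1.331, -0.223], TCP at [0.203, 0.484, 0.405] pointing down, gripper open.
Joint ranges: [-2.94, 2.94], [-0.97, 2.17], [0.19, 2.56], [-1.23, 4.37], [0.02, 3.11], [-2.88, 2.88]. Speed limits (rad/s): [2.39, 2.39, 3.01, 3.14, 3.14, 3.14].

INTERFACE

Orientations are given as a unit quaternion [x, y, z, w].
In Python, from bench import env, capture gives the robot as it stands. The module is installed in compiled form; this text tells all that it offers.
- The arm moves only by the tool step_arm, never from a script. Its arguments are lists of equal length, an entry for each row: "claw": the gripper's target within -1 to 1 (fully open at 1, half-way at 0, shut at -1); "slide": the shift along the tool's x, y, z in units of 25 mm (1.0 is 25 mm), a list of three; "twist": the turn about the tool's z in units of 10 degrees (1.0 is 10 degrees). In form: {"claw": [claw, ...], "slide": [[dx, dy, dz], ...], "twist": [twist, ...]}. A call has 1 to 20 rows; each row shifts and turns the commanded pose from where the row before left it, along the tool's axes as they then stand; what a row does not reach is not made up. A row lasts 1/8 s, in which the tool goes at most 62.5 mm and 10.7 degrees, less where a joint would pass 70% of its speed; a pose out of reach is approached as far as the arm can. A call is refused whole if a number of a shift passes 1 or a number of a turn 1, either way. A call with a gripper value outside its range is refused whole. The fingers move at their own pace and stop on an object; "squeeze" is the grip in N (left out, the last holds). Time passes only in rows, so rows that do not move let the fingers close. It gives the time, the measured TCP pose, the force, the opening and the grip force at its end, in the units of the state.
- env.sense(): the state, without advancing time (a new reading comes with each control period).
- capture(name): name is "scene" or "top" or "wrist"; returns a dict with "img" (400x640x3 uint8, blue, green, red), "vertical_fov" (degrees; the focal length in pixels is half the picture's height over the tangent of half this angle, whatever the lens; pixels are square), "cx", "cy" (the principal point, pixels), "xyz" and "orientation" of the camera in the world; the wrist camera has in their place "mount" (4x4, takes a point from camera to tool coordinates, whose origin is the TCP and whose axes are the flange's). Camera axes: x right, y down, z forward; pixel columns grow to the right and rows downward; lengths in m; the calibration is good to about 2 mm. The wrist camera is an equidistant fisheye: a pixel r from the principal point sees the ray r / f radians off the axis. A picture is of the moment at which its call begins: read the wrist's pose just before it. There is no depth.
- env.close_job(): hands the job in; it is judged then, once.
The state is a dict: "time": time; "q": joint angles; "qd": joint speeds; "tau": joint torques, N m; "eef_pos": TCP position; "eef_rot": TCP orientation; "wrist_force": force on the tool from outside, world axes, zero at the start; "ft_torque": the same for the moment, N m; "opening": finger opening in m; "finger_force": force on a finger pad.
Only numpy, scipy, OpenCV 4.12 (cv2) and the standard library are available. Lean on these libraries where they do the work, as an engineer would, in place of code of your own. Each camera call takes 0.05 s, during which the arm holds its last target. There are 200 camera calls.

## Working session

There is one attempt and no reset: what is moved stays moved. The work goes in short steps, Python scripts to look and compute and a tool call to move; the robot and the scene stay as the last step left them, time stands still between calls to the robot, and variables do not carry over. Pictures are saved under pics/ and viewed, at most 10 in all, crops included, and the job is handed in when it is done.

Besides the shell and the picture viewer there is one more tool, called after "Call:" as name(argument=value, ...) on one line, values as JSON. step_arm: Moves the arm, as the interface text tells. Its arguments: {"type":"object","properties":{"claw":{"type":"array","items":{"type":"number"}},"slide":{"type":"array","items":{"type":"array","items":{"type":"number"}}},"twist":{"type":"array","items":{"type":"number"}},"squeeze":{"type":"number"}},"required":["claw","slide","twist"]}

```bash
mkdir -p pics
python3 - <<'E'
from bench import env,capture
import cv2,pickle
s=env.sense();print(s['time'],s['eef_pos'],s['eef_rot'],s['opening'])
d={}
for n in("scene","top","wrist"):
    c=capture(n);d[n]=c;cv2.imwrite(f"pics/a_{n}.png",c['img']);print(n,{k:v for k,v in c.items() if k!='img'})
d['s']=s
pickle.dump(d,open('a.pkl','wb'))
E
```

```text
0.0 [0.20336949 0.48395773 0.40417638] [ 1.97589212e-01  9.80284707e-01 -5.78643064e-04 -2.48552403e-04] 0.08787581198222338
scene {'vertical_fov': 53.66227308726893, 'cx': 325.6647400248513, 'cy': 199.49598391419195, 'xyz': array([1.35577004, 0.55833567, 0.88844428]), 'orientation': array([ 0.42164469,  0.79538317, -0.38336395, -0.20643026])}
top {'vertical_fov': 52.69385687106634, 'cx': 319.34001765904947, 'cy': 205.84129936177072, 'xyz': array([0.44368893, 0.08269906, 1.15129409]), 'orientation': array([ 0.70528888, -0.702063  ,  0.06954521, -0.06956006])}
wrist {'vertical_fov': 65.70646984690485, 'cx': 319.0915006532551, 'cy': 198.19059002728557, 'mount': array([[-5.25526555e-04, -9.53999181e-01, -2.99808750e-01,
         7.83225232e-02],
       [ 9.99999830e-01, -5.76566152e-04,  8.17760364e-05,
        -3.11049737e-04],
       [-2.50873849e-04, -2.99808656e-01,  9.53999322e-01,
         2.08680795e-02],
       [ 0.00000000e+00,  0.00000000e+00,  0.00000000e+00,
         1.00000000e+00]])}
```

View pics/a_top.png

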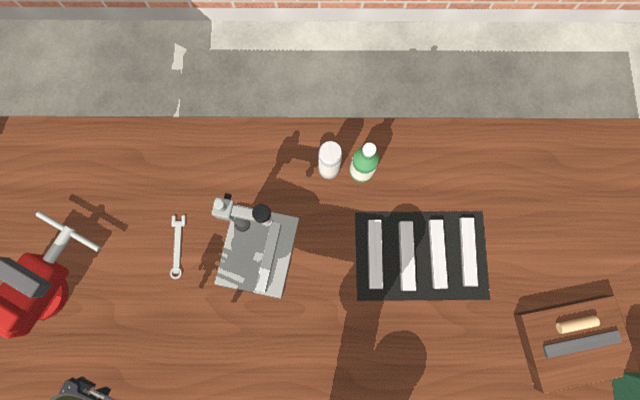

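View pics/a_scene.png

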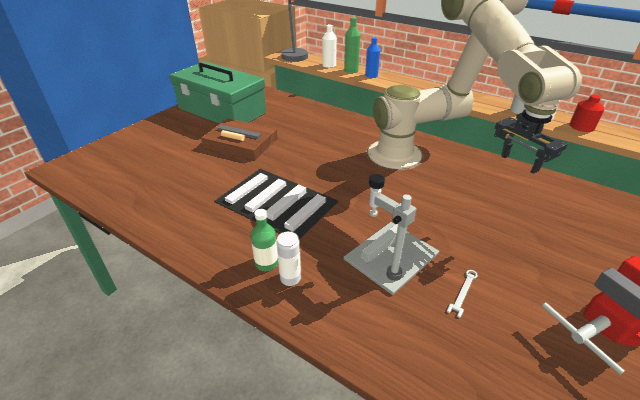

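The top view shows four bars on the mat at px (375,254), (407,256), (438,254) and (469,252). The stand is near (258,250), with the knob at (261,213), column top at (225,207) and wrench at (178,245). The bottle and can are at the top, around (365,160) and (330,160).

```bash
cat > h.py <<'E'
import numpy as np,cv2
from scipy.spatial.transform import Rotation as R
def ray(c,px,s=None):
    f=200/np.tan(np.radians(c['vertical_fov']/2)); px=np.atleast_2d(px).astype(float)
    d=(px-[c['cx'],c['cy']])/f
    if 'mount' in c:
        r=np.linalg.norm(d,axis=1,keepdims=True); v=np.c_[np.sin(r)/np.maximum(r,1e-9)*d,np.cos(r)]
        T=c['mount']; Q=R.from_quat(s['eef_rot']).as_matrix()
        return s['eef_pos']+Q@T[:3,3], v@(Q@T[:3,:3]).T
    return np.array(c['xyz']), np.c_[d,np.ones(len(d))]@R.from_quat(c['orientation']).as_matrix().T
def toz(c,px,z,s=None):
    o,v=ray(c,px,s); return o+v*((np.atleast_1d(z)-o[2])/v[:,2])[:,None]
def proj(c,P,s=None):
    P=np.atleast_2d(P); f=200/np.tan(np.radians(c['vertical_fov']/2))
    if 'mount' in c:
        Q=R.from_quat(s['eef_rot']).as_matrix();T=c['mount'];o=s['eef_pos']+Q@T[:3,3];M=Q@T[:3,:3]
    else: o=np.array(c['xyz']);M=R.from_quat(c['orientation']).as_matrix()
    v=(P-o)@M
    if 'mount' in c:
        n=np.linalg.norm(v[:,:2],axis=1,keepdims=True); return v[:,:2]/n*np.arctan2(n,v[:,2:])*f+[c['cx'],c['cy']]
    return v[:,:2]/v[:,2:]*f+[c['cx'],c['cy']]
E
python3 - <<'E'
from h import *
import pickle
d=pickle.load(open('a.pkl','rb'));c=d['top'];im=c['img']
g=cv2.cvtColor(im,cv2.COLOR_BGR2GRAY)
m=np.zeros_like(g);m[200:310,350:495]=(g[200:310,350:495]>95)*255
m[:, :358]=0
for k in cv2.findContours(m,cv2.RETR_EXTERNAL,cv2.CHAIN_APPROX_NONE)[0]:
    if cv2.contourArea(k)>400 and cv2.contourArea(k)<3000:
        r=cv2.minAreaRect(k);b=cv2.boxPoints(r);print(np.round(r[0],1),np.round(r[1],1),np.round(r[2],1),np.round(toz(c,[r[0]],.025),3),np.round(toz(c,b,.025)[:,:2],3).tolist())
cr=im[190:310,200:500];cv2.imwrite('pics/b.png',np.vstack([cv2.resize(im[185:305,200:310],None,fx=5,fy=5,interpolation=cv2.INTER_CUBIC)]))
E
```

```text
[407.2 255.5] [69.3 16. ] 88.6 [[ 0.529 -0.161  0.025]] [[0.626, -0.14], [0.627, -0.185], [0.435, -0.182], [0.434, -0.138]]
[437.8 253.5] [70. 16.] 86.1 [[ 0.535 -0.247  0.025]] [[0.632, -0.222], [0.635, -0.268], [0.441, -0.27], [0.438, -0.226]]
[375.  253.5] [69. 14.] 90.0 [[ 0.534 -0.072  0.025]] [[0.631, -0.054], [0.631, -0.094], [0.44, -0.089], [0.44, -0.051]]
[468.3 251.5] [69.8 15.9] 86.8 [[ 0.541 -0.332  0.025]] [[0.638, -0.31], [0.64, -0.355], [0.447, -0.352], [0.445, -0.309]]
[426.  254.5] [109. 136.] 90.0 [[ 0.532 -0.214  0.025]] [[0.686, -0.027], [0.688, -0.415], [0.386, -0.391], [0.384, -0.023]]
```

View pics/b.png

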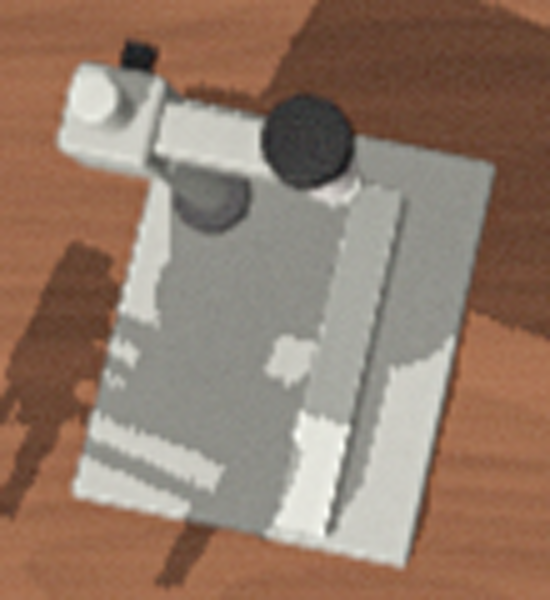

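The crop shows the plate corners at crop px (495,163), (405,567) and (73,495). The anvil's near end runs from (273,527) to (325,537), its far right corner is at (405,195), and the knob centre is at (308,140).

Run:
```python
from h import *
import pickle
from scipy.optimize import least_squares
d=pickle.load(open('a.pkl','rb'));c=d['top']
L=np.array([[127,-57,14],[-103,-57,14],[-103,133,14],[-95,-14,50],[-95,14,50],[95,-14,50],[75,95,299],[75,0,0]])/1e3
u=(np.array([[495,163],[405,567],[73,495],[325,537],[273,527],[405,195],[97,97],[308,140]])+.5)/5-.5+[200,185]
def f(p):
    P=L.copy();P[7,2]=p[3];a=p[2];M=np.array([[np.cos(a),-np.sin(a),0],[np.sin(a),np.cos(a),0],[0,0,1]])
    return (proj(c,P@M.T+[p[0],p[1],0])-u).ravel()
r=least_squares(f,[.5,.25,0,.3],loss='soft_l1');print(r.x,np.round(r.fun.reshape(-1,2),1).tolist())
p=r.x;a=p[2];print('foot xy',p[:2]+.075*np.array([np.cos(a),np.sin(a)]),'yaw deg',np.degrees(a))
s=d['s'];Q=R.from_quat(s['eef_rot']).as_matrix();print(Q.round(3))
```

```text
[ 0.5241051   0.22256791 -0.20521862  0.30336191] [[0.5, 0.2], [0.3, 0.2], [-0.3, -0.1], [-0.0, 0.1], [0.2, -0.1], [0.1, -0.4], [-0.5, -0.0], [-0.1, 0.1]]
foot xy [0.59753133 0.20728432] yaw deg -11.758160977510036
[[-0.922  0.387 -0.001]
 [ 0.387  0.922 -0.001]
 [ 0.    -0.001 -1.   ]]
```

Call:
step_arm(claw=[1, 1, 1, 1, 1, 1, 1, 1, 1, 1, 1, 1, 1, 1, 1, 1, 1, 1, 1, 1], slide=[[0, 0, 0.3], [0, 0, 0.3], [0, 0, 0.3], [-0.54, -1, 0], [-0.54, -1, 0], [-0.54, -1, 0], [-0.54, -1, 0], [-0.54, -1, 0], [-0.54, -1, 0], [-0.54, -1, 0], [-0.54, -1, 0], [-0.54, -1, 0], [-0.54, -1, 0], [-0.54, -1, 0], [-0.54, -1, 0], [-0.54, -1, 0], [-0.54, -1, 0], [-0.54, -1, 0], [-0.54, -1, 0], [-0.54, -1, 0]], twist=[-0.76, -0.76, -0.76, 0, 0, 0, 0, 0, 0, 0, 0, 0, 0, 0, 0, 0, 0, 0, 0, 0])

```text
time: 2.65
eef_pos: [0.4333, 0.0582, 0.3821]
eef_rot: [0.0, 1.0, 0.0, -0.0]
wrist_force: [0.1, -0.1, -0.7]
opening: 0.088
finger_force: 0.0
```

Call:
step_arm(claw=[1, 1, 1, 1, 1, 1, 1], slide=[[-0.54, -1, 0], [-0.54, -1, 0], [-0.54, -1, 0], [-0.54, -1, 0], [-0.54, -1, 0], [-0.54, -1, 0], [0, 0, 0]], twist=[0, 0, 0, 0, 0, 0, 0])

```text
time: 3.52
eef_pos: [0.5143, -0.092, 0.3817]
eef_rot: [0.001, 1.0, 0.0, -0.0]
wrist_force: [-0.7, -0.5, 0.1]
opening: 0.0882
finger_force: 0.0
```

```bash
cat >> h.py <<'E'
def st(s):
    Q=R.from_quat(s['eef_rot']).as_matrix();y=Q[:,1]
    print('t %.2f'%s['time'],'grasp',(s['eef_pos']+Q[:,2]*.147).round(4),'yaw %.2f'%np.degrees(np.arctan2(-y[0],y[1])),'tilt',Q[:2,2].round(4),'F',np.round(s['wrist_force'],1),'open %.4f f %.1f'%(s['opening'],np.max(s['finger_force'])),'q',np.round(s['q'],2))
def go(s,x,y,z,yaw):
    Q=R.from_quat(s['eef_rot']).as_matrix();y0=np.degrees(np.arctan2(-Q[0,1],Q[1,1]))
    g=s['eef_pos']+Q[:,2]*.147; d=np.array([x,y,z])-g
    a=np.radians(yaw);N=np.array([[-np.cos(a),-np.sin(a),0],[-np.sin(a),np.cos(a),0],[0,0,-1]]).T
    print('twist units %.3f'%(-(yaw-y0)/10),'slide before twist',(Q.T@d/.025).round(2),'after twist',(N@d/.025).round(2))
E
python3 - <<'E'
from h import *
from bench import env,capture
import pickle
s=env.sense();st(s);c=capture('wrist');pickle.dump((s,c),open('w1.pkl','wb'));cv2.imwrite('pics/w1.png',c['img'])
E
```

```text
t 3.52 grasp [ 0.5142 -0.092   0.2347] yaw -0.10 tilt [-0.0008  0.0003] F [-0.7 -0.5  0.1] open 0.0882 f 0.0 q [-0.4   0.33  1.54 -0.    1.27 -1.97]
```

View pics/w1.png

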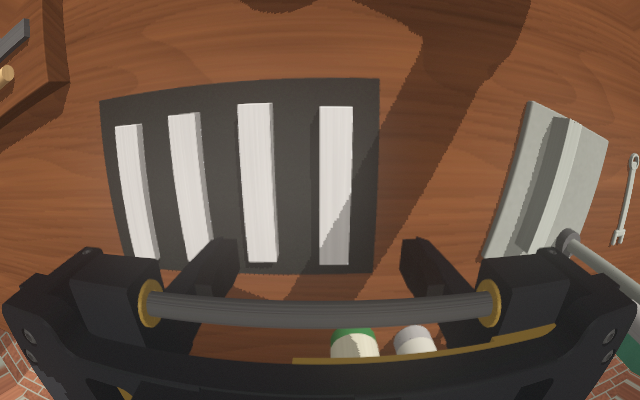

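The wrist view shows the bar tops: A at px (335,185), B at (257,183), C at (190,185) and D at (136,190). The anvil runs from (560,120) to (530,250). Next I rectify the bars onto the plane of their tops.

Run:
```python
from h import *
import pickle
s,c=pickle.load(open('w1.pkl','rb'))
# rectified: rows x from .66 down to .40, cols y from -.03 down to -.20, 0.4mm
X=np.arange(.65,.42,-.0004);Y=np.arange(-.03,-.30,-.0004);z=.024
xx,yy=np.meshgrid(X,Y,indexing='ij')
u=proj(c,np.c_[xx.ravel(),yy.ravel(),np.full(xx.size,z)],s).astype(np.float32).reshape(xx.shape+(2,))
r=cv2.remap(c['img'],u[...,0],u[...,1],cv2.INTER_CUBIC)
g=cv2.cvtColor(r,cv2.COLOR_BGR2GRAY)
for th in (105,185):
  for k in cv2.findContours((g>th).astype(np.uint8),cv2.RETR_EXTERNAL,cv2.CHAIN_APPROX_NONE)[0]:
    if 20000<cv2.contourArea(k)<80000 :
        b=cv2.boxPoints(cv2.minAreaRect(k));p=np.c_[.65-b[:,1]*.0004,-.03-b[:,0]*.0004]
        print(th,p.mean(0).round(4),[round(float(np.linalg.norm(p[i]-p[i+1])),4) for i in (0,1)],p.round(4).tolist())
cv2.imwrite('pics/r1.png',r);print(r.shape)
```

```text
105 [ 0.529 -0.162] [0.0408, 0.1932] [[0.6255999803543091, -0.14159999787807465], [0.6255999803543091, -0.18240000307559967], [0.4323999881744385, -0.18240000307559967], [0.4323999881744385, -0.14159999787807465]]
105 [ 0.5325 -0.074 ] [0.1908, 0.0374] [[0.43720000982284546, -0.054999999701976776], [0.628000020980835, -0.05559999868273735], [0.6279000043869019, -0.09309999644756317], [0.43709999322891235, -0.09239999949932098]]
105 [ 0.5333 -0.2463] [0.0437, 0.1896] [[0.6277999877929688, -0.22310000658035278], [0.6284999847412109, -0.2667999863624573], [0.4388999938964844, -0.2696000039577484], [0.4381999969482422, -0.22589999437332153]]
185 [ 0.5204 -0.0738] [0.1649, 0.0352] [[0.43799999356269836, -0.05590000003576279], [0.6029000282287598, -0.05649999901652336], [0.6028000116348267, -0.0917000025510788], [0.43790000677108765, -0.09120000153779984]]
185 [ 0.5284 -0.1634] [0.0364, 0.1904] [[0.6236000061035156, -0.1451999992132187], [0.6236000061035156, -0.18160000443458557], [0.43320000171661377, -0.18160000443458557], [0.43320000171661377, -0.1451999992132187]]
185 [ 0.5332 -0.2493] [0.0356, 0.1868] [[0.6262999773025513, -0.23000000417232513], [0.626800000667572, -0.2655999958515167], [0.4399999976158142, -0.2685999870300293], [0.43950000405311584, -0.2329999953508377]]
(576, 675, 3)
```

View pics/r1.png

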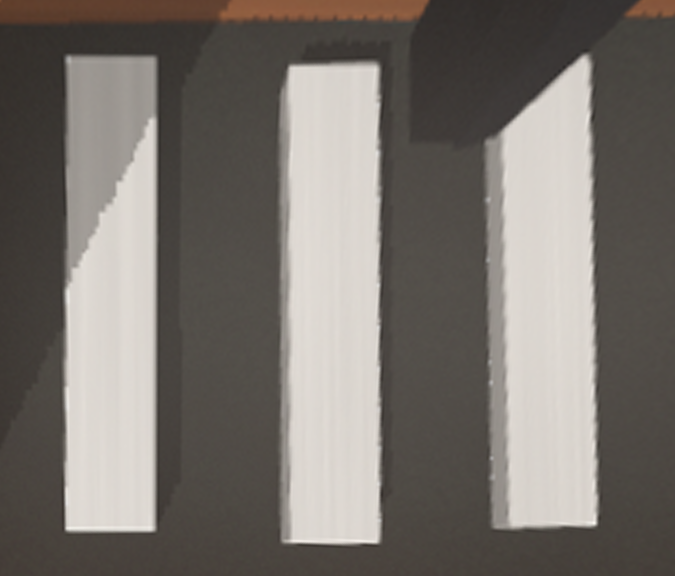

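Call:
step_arm(claw=[1, 1, 1, 1, 1, 1, 1, 1, 1, 1, 1, -1, -1, -1, -1], slide=[[-0.73, 0.72, 0.5], [0, 0, 1], [0, 0, 1], [0, 0, 1], [0, 0, 1], [0, 0, 1], [0, 0, 1], [0, 0, 1], [0, 0, 0.5], [0, 0, 0.22], [0, 0, 0], [0, 0, 0], [0, 0, 0], [0, 0, 0], [0, 0, 0]], twist=[0, 0, 0, 0, 0, 0, 0, 0, 0, 0, 0, 0, 0, 0, 0], squeeze=25)

```text
time: 5.45
eef_pos: [0.5322, -0.073, 0.1768]
eef_rot: [-0.0, 1.0, -0.0, 0.0]
wrist_force: [0.5, -0.2, -0.7]
opening: 0.0503
finger_force: 0.0
```

Run:
```python
from h import *
from bench import env
s=env.sense();st(s)
# insertion line: start 150 mm before anvil centre along -x
a=np.radians(-11.76)
for k in(.0,):
    go(s,.5241-k*np.cos(a),.2226-k*np.sin(a),.14,-11.76)
```

```text
t 5.45 grasp [ 0.5322 -0.073   0.0298] yaw 0.01 tilt [ 0.0001 -0.    ] F [ 0.5 -0.2 -0.7] open 0.0503 f 0.0 q [-0.35  0.63  1.69  0.    0.83 -1.93]
twist units 1.177 slide before twist [ 0.32 11.82 -4.41] after twist [ 2.73 11.51 -4.41]
```

Call:
step_arm(claw=[-1, -1, -1, -1, -1, -1], slide=[[0, 0, 0], [0, 0, 0], [0, 0, 0], [0, 0, 0], [0, 0, -0.5], [0, 0, -0.5]], twist=[0, 0, 0, 0, 0, 0])

```text
time: 6.2
eef_pos: [0.5322, -0.0729, 0.2025]
eef_rot: [-0.0, 1.0, 0.0, -0.0]
wrist_force: [-0.3, 0.1, -4.3]
opening: 0.0358
finger_force: 25.0
```

Call:
step_arm(claw=[-1, -1, -1, -1, -1, -1, -1, -1, -1, -1, -1, -1, -1, -1, -1, -1], slide=[[0, 0, -1], [0, 0, -1], [0, 0, -1], [0.56, 0.96, 0], [0.56, 0.96, 0], [0.56, 0.96, 0], [0.56, 0.96, 0], [0.56, 0.96, 0], [0.56, 0.96, 0], [0.56, 0.96, 0], [0.56, 0.96, 0], [0.56, 0.96, 0], [0.56, 0.96, 0], [0.56, 0.96, 0], [0.56, 0.96, 0], [0, 0, 0]], twist=[0.39, 0.39, 0.4, 0, 0, 0, 0, 0, 0, 0, 0, 0, 0, 0, 0, 0])

```text
time: 8.2
eef_pos: [0.4259, 0.2444, 0.2774]
eef_rot: [0.102, 0.995, 0.0, 0.0]
wrist_force: [0.3, 0.4, -4.1]
opening: 0.0358
finger_force: 25.0
```

Run:
```python
from h import *
from bench import env,capture
import pickle
s=env.sense();st(s);c=capture('wrist');pickle.dump((s,c),open('w2.pkl','wb'));cv2.imwrite('pics/w2.png',c['img'])
go(s,.5241,.2226,.085,-11.76)
a=np.radians(-11.76);L=np.array([[-95,-14,50],[-95,14,50],[95,-14,50],[-103,-57,14],[-103,133,14]])/1e3
M=np.array([[np.cos(a),-np.sin(a),0],[np.sin(a),np.cos(a),0],[0,0,1]])
print(proj(c,L@M.T+[.5241,.2226,0],s).round(1).tolist())
```

```text
t 8.20 grasp [0.426  0.2445 0.1304] yaw -11.65 tilt [0.0005 0.0003] F [ 0.3  0.4 -4.1] open 0.0358 f 25.0 q [ 0.28  0.38  1.76  0.    1.   -1.09]
twist units 0.011 slide before twist [-4.02 -0.06  1.82] after twist [-4.02 -0.06  1.81]
[[297.9, 223.3], [336.8, 223.3], [304.1, 390.1], [249.2, 197.7], [467.2, 198.0]]
```

View pics/w2.png

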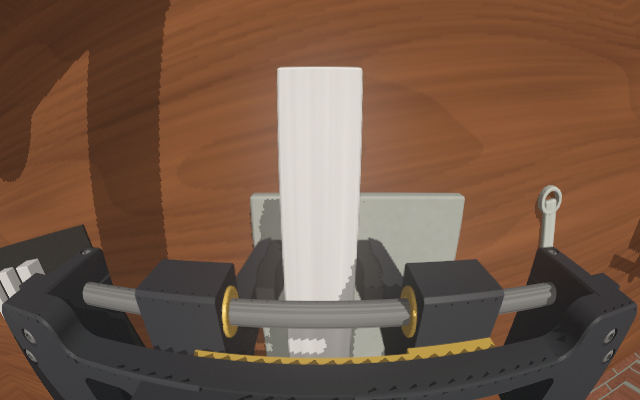

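The wrist view shows bar A held centrally, with its near end at row 67.5 between cols 278 and 362. The plate's near edge is at row ~195, from col 250 to 465, which matches the projected pose.

Run:
```python
from h import *
import pickle
s,c=pickle.load(open('w2.pkl','rb'))
g=cv2.cvtColor(c['img'],cv2.COLOR_BGR2GRAY).astype(float)
col=g[50:90,300:340].mean(1);i=np.argmax(np.diff(col));print('row',50+i+.5,np.diff(col)[i-1:i+2].round())
row=g[80:100].mean(0);dd=np.diff(row);l=np.argmax(dd[240:310])+240.5;r=np.argmin(dd[330:390])+330.5;print(l,r)
Q=R.from_quat(s['eef_rot']).as_matrix();G=s['eef_pos']+Q[:,2]*.147
for z in(.12,.1226,.125,.128,.131):
    P=(toz(c,[[320,50+i+.5],[l,90],[r,90]],z,s)-G)@Q
    print(z,'end tool x',P[0,0].round(4),'edges y',P[1:,1].round(4),(P[2,1]-P[1,1]).round(4))
```

```text
row 66.5 [37. 81.  5.]
276.5 362.5
0.12 end tool x 0.0949 edges y [-0.0187  0.0187] 0.0374
0.1226 end tool x 0.0946 edges y [-0.0183  0.0184] 0.0367
0.125 end tool x 0.0943 edges y [-0.018  0.018] 0.036
0.128 end tool x 0.0939 edges y [-0.0176  0.0176] 0.0352
0.131 end tool x 0.0936 edges y [-0.0172  0.0172] 0.0344
```

Call:
step_arm(claw=[-1, -1, -1, -1, -1, -1, -1, -1, -1], slide=[[-0.8, -0.02, 0], [-0.8, -0.02, 0], [-0.8, -0.02, 0.2], [-0.8, 0, 0.4], [-0.79, 0, 0.5], [0, 0, 0.5], [0, 0, 0.4], [0, 0, 0.1], [0, 0, 0]], twist=[0.01, 0, 0, 0, 0, 0, 0, 0, 0])

```text
time: 9.38
eef_pos: [0.5237, 0.2215, 0.2244]
eef_rot: [0.103, 0.995, 0.0, 0.0]
wrist_force: [-0.2, -0.1, -3.0]
opening: 0.0357
finger_force: 25.0
```

Run:
```python
from h import *
from bench import env
s=env.sense();st(s);go(s,.5241,.2226,.0758,-11.76)
```

```text
t 9.38 grasp [0.5237 0.2215 0.0774] yaw -11.87 tilt [0.0001 0.    ] F [-0.2 -0.1 -3. ] open 0.0357 f 25.0 q [ 0.19  0.61  1.56  0.    0.97 -1.17]
twist units -0.011 slide before twist [-0.01  0.05  0.06] after twist [-0.01  0.05  0.06]
```

Call:
step_arm(claw=[-1, -1, -1], slide=[[0, 0.04, 0.04], [0, 0, 0.04], [0, 0, 0]], twist=[-0.01, 0, 0])

```text
time: 9.75
eef_pos: [0.5242, 0.2224, 0.2227]
eef_rot: [0.103, 0.995, 0.0, 0.0]
wrist_force: [-1.8, 1.6, 1.7]
opening: 0.0357
finger_force: 25.0
```

Call:
step_arm(claw=[1, 1, 1, 1, 1, 1, 1, 1, 1], slide=[[0, 0, 0], [0, 0, 0], [0, 0, 0], [0, 0, 0], [0, 0, -1], [0.5, 0, -1], [1, 0, -0.2], [1, 0, 0], [1, 0, 0]], twist=[0, 0, 0, 0, 0, 0, 0, 0, 0])

```text
time: 10.88
eef_pos: [0.4377, 0.2403, 0.2773]
eef_rot: [0.103, 0.995, 0.0, 0.0]
wrist_force: [0.8, -0.7, 0.6]
opening: 0.0884
finger_force: 0.0
```

Run:
```python
from h import *
from bench import env,capture
import pickle
s=env.sense();st(s);c=capture('wrist');pickle.dump((s,c),open('w3.pkl','wb'))
a=np.radians(-11.76);M=np.array([[np.cos(a),-np.sin(a),0],[np.sin(a),np.cos(a),0],[0,0,1]])
im=c['img'].copy()
L=np.array([[-95,-18,70],[-95,18,70],[-95,14,50],[-95,-14,50]])/1e3
P=proj(c,L@M.T+[.5241,.2226,0],s);print(P.round(1).tolist())
im=cv2.resize(im[100:300,200:440],None,fx=3,fy=3,interpolation=cv2.INTER_CUBIC)
for p in P: cv2.circle(im,tuple(int(v) for v in (p-[200,100])*3),2,(0,0,255),-1)
cv2.imwrite('pics/w3.png',im)
g,w=(.529,-.1634),0
go(s,.529,-.1634,.20,0.3)
```

```text
t 10.88 grasp [0.4377 0.2403 0.1303] yaw -11.80 tilt [0.0003 0.0001] F [ 0.8 -0.7  0.6] open 0.0884 f 0.0 q [ 0.27  0.4   1.74 -0.    1.   -1.1 ]
[[291.9, 217.3], [347.6, 217.2], [339.5, 207.1], [299.9, 207.2]]
twist units -1.210 slide before twist [ -6.88 -15.06  -2.79] after twist [ -3.57 -16.17  -2.79]
```

View pics/w3.png

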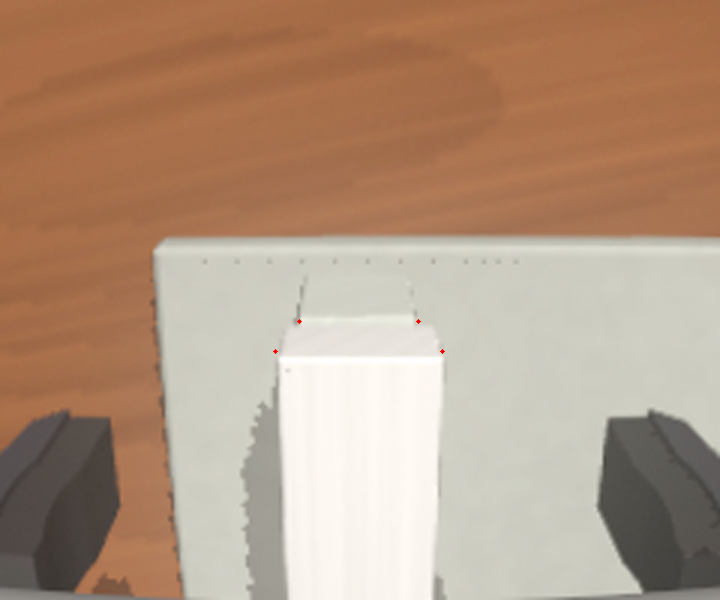

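The crop shows bar A on the anvil. Its near top edge is at crop row 357, cols 279–442. Its bottom edge lines up with the anvil end at row ~320, so it is within about 1 mm. Next is bar B.

Call:
step_arm(claw=[0.5, 0.5, 0.5, 0.5, 0.5, 0.5, 0.5, 0.5, 0.5, 0.5, 0.5, 0.5, 0.5, 0.5, 0.5, 0.5, 0.5, 0.5, 0.5, 0.5], slide=[[0, 0, 0], [0, 0, 0], [-0.22, -1, 0], [-0.22, -1, 0], [-0.22, -1, 0], [-0.22, -1, 0], [-0.22, -1, 0], [-0.22, -1, 0], [-0.22, -1, 0], [-0.22, -1, 0], [-0.22, -1, 0], [-0.22, -1, 0], [-0.22, -1, 0], [-0.22, -1, 0], [-0.22, -1, 0], [-0.22, -1, 0], [-0.24, -1, 0.5], [-0.24, -0.17, 0.8], [0, 0, 0], [0, 0, 0]], twist=[-0.6, -0.61, 0, 0, 0, 0, 0, 0, 0, 0, 0, 0, 0, 0, 0, 0, 0, 0, 0, 0])

```text
time: 13.42
eef_pos: [0.5296, -0.1385, 0.2453]
eef_rot: [-0.003, 1.0, -0.0, 0.0]
wrist_force: [0.0, 0.7, 1.0]
opening: 0.0663
finger_force: 0.0
```

Run:
```python
from h import *
from bench import env
s=env.sense();st(s);go(s,.5295,-.1634,.0298,0.3)
```

```text
t 13.43 grasp [ 0.5297 -0.1385  0.0983] yaw 0.32 tilt [ 0.0005 -0.0003] F [0.  0.7 1. ] open 0.0663 f 0.0 q [-0.47  0.54  1.62 -0.    0.99 -2.05]
twist units 0.002 slide before twist [ 0.01 -0.99  2.74] after twist [ 0.01 -1.    2.74]
```

Call:
step_arm(claw=[0.5, 0.5, 0.5, 0.5, 0.5, -1, -1, -1, -1, -1, -1, -1, -1], slide=[[0, -1, 0], [0, 0, 1], [0, 0, 1], [0, 0, 0.74], [0, 0, 0], [0, 0, 0], [0, 0, 0], [0, 0, 0], [0, 0, 0], [0, 0, 0], [0, 0, 0], [0, 0, -0.5], [0, 0, -0.5]], twist=[0, 0, 0, 0, 0, 0, 0, 0, 0, 0, 0, 0, 0])

```text
time: 15.05
eef_pos: [0.5295, -0.1636, 0.2018]
eef_rot: [-0.003, 1.0, 0.0, -0.0]
wrist_force: [0.1, -0.3, -5.0]
opening: 0.0359
finger_force: 25.0
```

Run:
```python
from h import *
from bench import env
s=env.sense();st(s);a=np.radians(-11.76);go(s,.5241-.1*np.cos(a),.2226-.1*np.sin(a),.14,-11.76)
```

```text
t 15.05 grasp [ 0.5294 -0.1636  0.0548] yaw 0.31 tilt [-0.0006  0.0002] F [ 0.1 -0.3 -5. ] open 0.0359 f 25.0 q [-0.51  0.62  1.62 -0.    0.91 -2.09]
twist units 1.207 slide before twist [ 4.04 16.28 -3.4 ] after twist [ 7.36 15.08 -3.41]
```

Call:
step_arm(claw=[-1, -1, -1, -1, -1, -1, -1, -1, -1, -1, -1, -1, -1, -1, -1, -1, -1, -1, -1, -1], slide=[[0, 0, -0.85], [0, 0, -0.85], [0, 0, -0.85], [0.49, 1, -0.85], [0.49, 1, 0], [0.49, 1, 0], [0.49, 1, 0], [0.49, 1, 0], [0.49, 1, 0], [0.49, 1, 0], [0.49, 1, 0], [0.49, 1, 0], [0.49, 1, 0], [0.49, 1, 0], [0.49, 1, 0], [0.49, 1, 0], [0.49, 1, 0], [0.49, 1, 0], [0.49, 0.08, 0], [0, 0, 0]], twist=[0.4, 0.4, 0.41, 0, 0, 0, 0, 0, 0, 0, 0, 0, 0, 0, 0, 0, 0, 0, 0, 0])

```text
time: 17.55
eef_pos: [0.4142, 0.2453, 0.2864]
eef_rot: [0.102, 0.995, -0.0, -0.0]
wrist_force: [0.3, 0.3, -3.7]
opening: 0.0357
finger_force: 25.0
```

Run:
```python
from h import *
from bench import env,capture
s=env.sense();st(s);c=capture('wrist');go(s,.5241,.2226,.1,-11.76)
g=cv2.cvtColor(c['img'],cv2.COLOR_BGR2GRAY).astype(float)
d=np.diff(g[40:110,300:340].mean(1));i=np.argmax(d)+40.5
dd=np.diff(g[int(i)+15:int(i)+35].mean(0));l=np.argmax(dd[240:310])+240.5;r=np.argmin(dd[330:390])+330.5;print(i,l,r)
Q=R.from_quat(s['eef_rot']).as_matrix();G=s['eef_pos']+Q[:,2]*.147
for t in(.016,.018,.020,.022,.024):
    P=(toz(c,[[320,i],[l,i+24],[r,i+24]],G[2]-.0258+t,s)-G)@Q
    print(t,P[0,0].round(4),P[1:,1].round(4),(P[2,1]-P[1,1]).round(4))
```

```text
t 17.55 grasp [0.4141 0.2453 0.1394] yaw -11.75 tilt [-0.0004 -0.0004] F [ 0.3  0.3 -3.7] open 0.0357 f 25.0 q [ 0.29  0.35  1.78 -0.    1.01 -1.07]
twist units 0.001 slide before twist [-4.49  0.01  1.58] after twist [-4.49  0.01  1.58]
59.5 275.5 363.5
0.016 0.098 [-0.019   0.0191] 0.0381
0.018 0.0977 [-0.0187  0.0188] 0.0375
0.02 0.0974 [-0.0184  0.0185] 0.037
0.022 0.0971 [-0.0182  0.0182] 0.0364
0.024 0.0968 [-0.0179  0.0179] 0.0358
```

Call:
step_arm(claw=[-1, -1, -1, -1, -1, -1, -1, -1, -1], slide=[[-0.8, 0, 0], [-0.8, 0, 0], [-0.8, 0, 0], [-0.8, 0, 0], [-0.8, 0, 0.3], [-0.58, 0, 0.5], [0, 0, 0.5], [0, 0, 0.3], [0, 0, 0]], twist=[0, 0, 0, 0, 0, 0, 0, 0, 0])

```text
time: 18.73
eef_pos: [0.5266, 0.2221, 0.246]
eef_rot: [0.103, 0.995, -0.0, -0.0]
wrist_force: [-0.7, 0.8, -4.6]
opening: 0.0361
finger_force: 25.0
```

Run:
```python
from h import *
from bench import env
s=env.sense();st(s);a=np.radians(-11.76);go(s,.5241+.0022*np.cos(a),.2226+.0022*np.sin(a),.0962,-11.76)
```

```text
t 18.73 grasp [0.5265 0.2221 0.099 ] yaw -11.79 tilt [-0.0007 -0.0001] F [-0.7  0.8 -4.6] open 0.0361 f 25.0 q [ 0.19  0.58  1.54  0.    1.02 -1.17]
twist units -0.003 slide before twist [0.01 0.   0.11] after twist [0.01 0.   0.11]
```

Call:
step_arm(claw=[-1, -1, -1], slide=[[0, 0, 0.04], [0, 0, 0.04], [0, 0, 0]], twist=[0, 0, 0])

```text
time: 19.1
eef_pos: [0.5268, 0.2222, 0.2448]
eef_rot: [0.103, 0.995, 0.0, 0.0]
wrist_force: [-2.5, -0.0, 0.8]
opening: 0.0357
finger_force: 25.0
```

Call:
step_arm(claw=[-1, -1], slide=[[0, 0, 0.03], [0, 0, 0]], twist=[0, 0])

```text
time: 19.35
eef_pos: [0.5268, 0.2222, 0.2448]
eef_rot: [0.103, 0.995, 0.0, 0.0]
wrist_force: [-5.9, -0.7, 8.2]
opening: 0.0362
finger_force: 25.0
```

Call:
step_arm(claw=[-1, 1, 1, 1, 1, 1, 1, 1, 1, 1, 1], slide=[[0, 0, -0.03], [0, 0, 0], [0, 0, 0], [0, 0, 0], [0, 0, 0], [0, 0, -1], [0.5, 0, -1], [1, 0, 0], [1, 0, 0], [1, 0, 0], [0, 0, 0]], twist=[0, 0, 0, 0, 0, 0, 0, 0, 0, 0, 0])

```text
time: 20.72
eef_pos: [0.4405, 0.2403, 0.2944]
eef_rot: [0.102, 0.995, -0.0, -0.0]
wrist_force: [0.1, -0.6, 0.1]
opening: 0.0877
finger_force: 0.0
```

Run:
```python
from h import *
from bench import env,capture
import pickle
s=env.sense();st(s);c=capture('wrist');t=capture('top');e=capture('scene');pickle.dump((s,c,t,e),open('w4.pkl','wb'))
f=lambda im,k:cv2.resize(im,None,fx=k,fy=k,interpolation=cv2.INTER_CUBIC)
A=f(c['img'][100:300,200:440],2.5);B=f(e['img'][160:310,330:450],4)[:500];print(A.shape,B.shape)
o=np.zeros((600,800,3),np.uint8);A=f(c['img'][110:290,220:420],2);o[:A.shape[0],:400]=A;B=f(e['img'][165:300,340:440],4);o[:B.shape[0],400:]=B
cv2.imwrite('pics/w4.png',o)
```

```text
t 20.73 grasp [0.4405 0.2403 0.1474] yaw -11.72 tilt [-0. -0.] F [ 0.1 -0.6  0.1] open 0.0877 f 0.0 q [ 0.27  0.38  1.71 -0.    1.05 -1.1 ]
(500, 600, 3) (500, 480, 3)
```

View pics/w4.png

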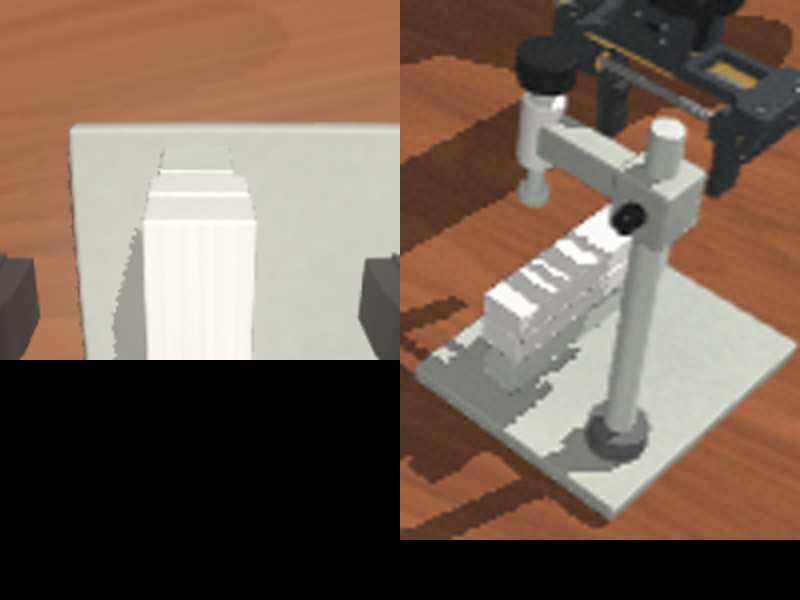

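The wrist view shows both bars stacked on the anvil, with edges at crop rows ~171, 195 and 219, straight and in line. The scene view confirms the stack sits under the foot with the foot still up.

Run:
```python
from h import *
import pickle
s,c,t,e=pickle.load(open('w4.pkl','rb'))
g=cv2.cvtColor(c['img'],cv2.COLOR_BGR2GRAY).astype(float)
print(g[188:226,312:328].mean(1).round().astype(int).tolist())
a=np.radians(-11.76);M=np.array([[np.cos(a),-np.sin(a),0],[np.sin(a),np.cos(a),0],[0,0,1]])
for row,z in((194.5,.05),(195.5,.05),(206.5,.072),(207.5,.072),(219.5,.092),(219.5,.095),(219.5,.098)):
    print(row,z,((toz(c,[[320,row]],z,s)-[.5241,.2226,0])@M).round(4))
for r0 in(222,):
  dd=np.diff(g[r0:r0+6].mean(0));l=np.argmax(dd[270:310])+270.5;r=np.argmin(dd[335:365])+335.5;print(l,r)
  for z in(.09,.093,.096,.099): 
    P=(toz(c,[[l,r0+3],[r,r0+3]],z,s)-[.5241,.2226,0])@M;print(z,P[:,1].round(4))
r0=255
dd=np.diff(g[r0:r0+6].mean(0));l=np.argmax(dd[270:310])+270.5;r=np.argmin(dd[335:365])+335.5;print(l,r,((toz(c,[[l,r0+3],[r,r0+3]],.095,s)-[.5241,.2226,0])@M).round(4).tolist())
go(s,.5975,.2073,.36,-11.76)
```

```text
[207, 207, 207, 208, 208, 206, 207, 245, 235, 226, 225, 226, 226, 226, 227, 228, 228, 231, 249, 252, 239, 225, 225, 226, 226, 227, 227, 228, 228, 228, 228, 234, 253, 255, 252, 249, 248, 248]
194.5 0.05 [[-0.0965  0.0008  0.05  ]]
195.5 0.05 [[-0.0957  0.0008  0.05  ]]
206.5 0.072 [[-0.0945  0.0007  0.072 ]]
207.5 0.072 [[-0.0937  0.0008  0.072 ]]
219.5 0.092 [[-0.0927  0.0007  0.092 ]]
219.5 0.095 [[-0.0939  0.0007  0.095 ]]
219.5 0.098 [[-0.095   0.0007  0.098 ]]
291.5 347.5
0.09 [-0.0176  0.0184]
0.093 [-0.0173  0.0181]
0.096 [-0.017   0.0178]
0.099 [-0.0167  0.0175]
291.5 346.5 [[-0.0667, -0.0179, 0.095], [-0.0667, 0.018, 0.095]]
twist units 0.004 slide before twist [-6.42 -0.02 -8.5 ] after twist [-6.42 -0.01 -8.5 ]
```

The stack is aligned to within about 1–2 mm. Next I raise the arm, turn 90° so the gripper body clears the column, close the fingers and go above the knob.

Call:
step_arm(claw=[-1, -1, -1, -1, -1, -1, -1, -1, -1, -1, -1, -1, -1, -1, -1, -1, -1], slide=[[0, 0, -0.95], [0, 0, -0.95], [0, 0, -0.95], [0, 0, -0.95], [0, 0, -0.95], [0, 0, -0.95], [0, 0, -0.95], [0, 0, -0.95], [0, 0, -0.95], [0, 0.91, 0], [0, 0.91, 0], [0, 0.92, 0], [0, 0.92, 0], [0, 0.92, 0], [0, 0.92, 0], [0, 0.92, 0], [0, 0, 0]], twist=[1, 1, 1, 1, 1, 1, 1, 1, 1, 0, 0, 0, 0, 0, 0, 0, 0])

```text
time: 23.0
eef_pos: [0.5998, 0.2063, 0.5067]
eef_rot: [0.777, 0.63, -0.001, -0.0]
wrist_force: [0.3, -0.9, -0.0]
opening: 0.0003
finger_force: 0.0
```

Run:
```python
from h import *
from bench import env
s=env.sense();st(s);go(s,.5975,.2073,.332,-101.76)
```

```text
t 23.00 grasp [0.5996 0.2063 0.3597] yaw -101.89 tilt [-0.0013 -0.0003] F [ 0.3 -0.9 -0. ] open 0.0003 f 0.0 q [ 0.15  0.54  0.91 -0.    1.7   0.35]
twist units -0.013 slide before twist [ 0.02 -0.09  1.11] after twist [ 0.02 -0.09  1.11]
```

Call:
step_arm(claw=[-1, -1, -1, -1, -1, -1], slide=[[0.02, -0.09, 0.6], [0, 0, 0.5], [0, 0, 0.2], [0, 0, 0.2], [0, 0, 0.2], [0, 0, 0.2]], twist=[0, 0, 0, 0, 0, 0])

```text
time: 23.75
eef_pos: [0.5957, 0.2082, 0.4624]
eef_rot: [0.776, 0.631, 0.001, 0.001]
wrist_force: [-5.0, -0.9, 8.8]
opening: 0.0005
finger_force: 4.4
```

Call:
step_arm(claw=[-1, -1, -1, -1, -1, -1, -1], slide=[[0, 0, 0.4], [0, 0, 0.4], [0, 0, 0.4], [0, 0, 0.4], [0, 0, 0.4], [0, 0, 0.3], [0, 0, 0.1]], twist=[0, 0, 0, 0, 0, 0, 0])

```text
time: 24.62
eef_pos: [0.5959, 0.2082, 0.4018]
eef_rot: [0.776, 0.631, 0.0, 0.0]
wrist_force: [-4.5, -0.5, 8.9]
opening: 0.0005
finger_force: 4.2
```

Run:
```python
from h import *
from bench import env
s=env.sense();st(s);go(s,.5975,.2073,.24,-101.76)
```

```text
t 24.62 grasp [0.5961 0.2082 0.2548] yaw -101.78 tilt [0.0011 0.0002] F [-4.5 -0.5  8.9] open 0.0005 f 4.2 q [0.15 0.56 1.15 0.   1.44 0.36]
twist units -0.002 slide before twist [-0.02  0.06  0.59] after twist [-0.02  0.06  0.59]
```

Call:
step_arm(claw=[-1, -1, -1, -1, -1], slide=[[0, 0, 0.1], [0, 0, 0.1], [0, 0, 0.1], [0, 0, 0.1], [0, 0, 0.1]], twist=[0, 0, 0, 0, 0])

```text
time: 25.25
eef_pos: [0.5959, 0.2082, 0.3896]
eef_rot: [0.776, 0.631, 0.001, 0.0]
wrist_force: [-4.6, -0.1, 9.2]
opening: 0.0004
finger_force: 4.2
```

Call:
step_arm(claw=[-1, -1], slide=[[0, 0, 0.08], [0, 0, 0.08]], twist=[0, 0])

```text
time: 25.5
eef_pos: [0.5959, 0.2082, 0.3856]
eef_rot: [0.776, 0.631, 0.001, 0.0]
wrist_force: [-5.0, -1.2, 7.9]
opening: -0.0
finger_force: 4.2
```

Call:
step_arm(claw=[-1, -1], slide=[[0, 0, 0.08], [0, 0, 0.08]], twist=[0, 0])

```text
time: 25.75
eef_pos: [0.5958, 0.2082, 0.3823]
eef_rot: [0.776, 0.631, 0.001, 0.001]
wrist_force: [-7.0, -0.7, 13.8]
opening: 0.0005
finger_force: 6.6
```

Call:
step_arm(claw=[-1, -1, -1], slide=[[0, 0, 0.06], [0, 0, 0.06], [0, 0, 0]], twist=[0, 0, 0])

```text
time: 26.12
eef_pos: [0.5958, 0.2082, 0.3795]
eef_rot: [0.776, 0.631, 0.001, 0.001]
wrist_force: [-6.6, -2.3, 12.5]
opening: 0.0003
finger_force: 6.4
```

Run:
```python
from h import *
from bench import env,capture
import pickle
s=env.sense();st(s);e=capture('scene');s2=env.sense();st(s2);t=capture('top')
pickle.dump((s,e,t),open('w5.pkl','wb'))
cv2.imwrite('pics/w5.png',cv2.resize(e['img'][195:275,340:440],None,fx=7,fy=7,interpolation=cv2.INTER_CUBIC))
```

```text
t 26.12 grasp [0.5961 0.2082 0.2325] yaw -101.78 tilt [0.002  0.0001] F [-6.6 -2.3 12.5] open 0.0003 f 6.4 q [ 0.15  0.57  1.18 -0.    1.39  0.36]
t 26.18 grasp [0.5961 0.2082 0.2325] yaw -101.78 tilt [0.002  0.0001] F [-6.9 -1.5 13. ] open 0.0003 f 6.4 q [ 0.15  0.57  1.18 -0.    1.39  0.36]
```

View pics/w5.png

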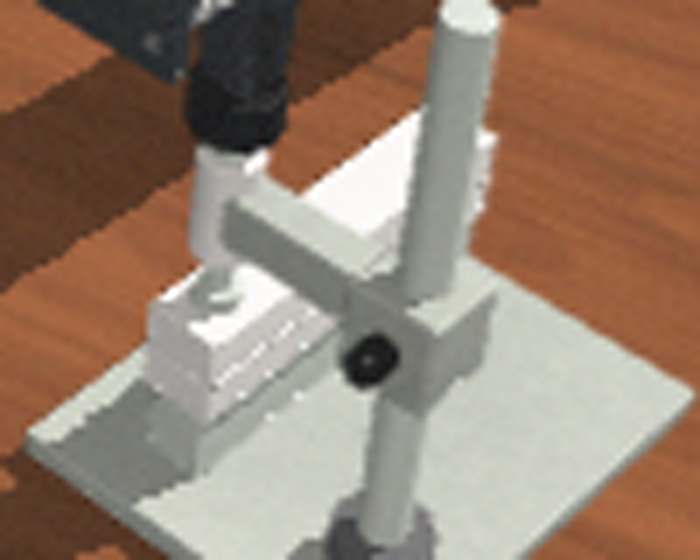

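The view shows the foot's disc resting on the stack at crop (215,295), with the stem shorter than before. Force and position put it about 5 mm in, so I push about 3 mm more.

Call:
step_arm(claw=[-1, -1, -1], slide=[[0, 0, 0.06], [0, 0, 0.06], [0, 0, 0]], twist=[0, 0, 0])

```text
time: 26.6
eef_pos: [0.5958, 0.2082, 0.3768]
eef_rot: [0.776, 0.631, 0.001, 0.001]
wrist_force: [-8.4, -0.8, 15.3]
opening: 0.0008
finger_force: 7.2
```

Call:
step_arm(claw=[-1, -1, -1, -1, -1, -1, -1, -1, -1], slide=[[0, 0, 0.04], [0, 0, 0], [0, 0, -0.2], [0, 0, -0.6], [0, 0, -1], [0, 0, -1], [0, -1, -1], [0, -1, -1], [0, 0, 0]], twist=[0, 0, 0, 0, 0, 0, 0, 0, 0])

```text
time: 27.72
eef_pos: [0.5463, 0.2187, 0.4959]
eef_rot: [0.776, 0.631, 0.002, 0.001]
wrist_force: [0.6, -0.6, -0.0]
opening: 0.0005
finger_force: 0.0
```

Run:
```python
from h import *
from bench import env,capture
import pickle
s=env.sense();st(s);e=capture('scene');t=capture('top')
pickle.dump((s,e,t),open('w6.pkl','wb'))
e0=pickle.load(open('a.pkl','rb'))['scene']
a=np.radians(-11.76);M=np.array([[np.cos(a),-np.sin(a),0],[np.sin(a),np.cos(a),0],[0,0,1]])
pr=lambda c,P:proj(c,(np.atleast_2d(P)/1e3)@M.T+[.5241,.2226,0])
print(pr(e,[[75,0,94],[75,0,97],[75,0,122+97],[75,0,210],[75,0,185],[75,0,307]]).round(1).tolist())
# vertical px per mm and template match of knob: before vs after
f=lambda im:cv2.resize(im,None,fx=6,fy=6,interpolation=cv2.INTER_CUBIC)
A=f(e0['img'][170:220,355:405]);B=f(e['img'][195:260,340:440])
o=np.zeros((390,800,3),np.uint8);o[:300,:200]=A[:,50:250];o[:,200:]=B;cv2.imwrite('pics/w6.png',o)
```

```text
t 27.73 grasp [0.547  0.2189 0.3489] yaw -101.73 tilt [0.005 0.001] F [ 0.6 -0.6 -0. ] open 0.0005 f 0.0 q [0.18 0.42 1.12 0.   1.6  0.39]
[[370.4, 238.0], [370.5, 237.3], [373.9, 204.4], [373.6, 207.0], [372.9, 214.0], [376.7, 177.6]]
```

View pics/w6.png

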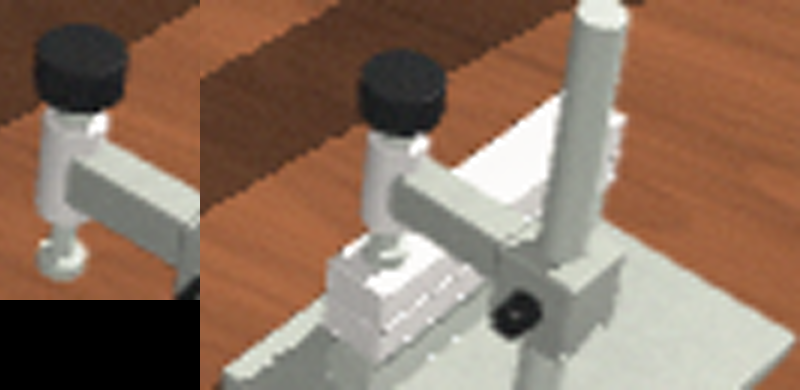

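The view shows the foot resting on the stack. The knob-to-foot distance is about 2.3 px shorter than when fully out, so it is about 8 mm in. The arm is clear, so I hand in.

```bash
python3 -c "
from bench import env
print(env.close_job())"
```

```text
the job is handed in; nothing more can be done
None
```

I stacked two bars on the anvil, ends in line to within about 2 mm, and left the gauge foot on the stack about 8 mm in by force and image estimates; the job is handed in at about 28 s, verdict not shown.

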